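# Swap two specimen pots in the sorting tray

## Robot

A 6-joint arm with a two-finger parallel gripper is mounted at the origin on the work surface. World frame = base frame: x ahead of the robot, y to its left, z up, the work surface at z = 0. Lengths are in m, angles in rad, forces in N, time in s.
With the tool pointing down it reaches from about 0.4 to 0.925 m from the base axis. Payload 3.4 kg.
Tool frame: the origin (TCP) lies midway between the tips of the shut fingers; the grasp point (between the pads) lies 19 mm behind it (ctrl.pinch_z is the distance from the TCP to the grasp point, in m); y points along the fingers, x is the direction in which the jaws open and shut, and the axes are right-handed (so a half turn about y gives the same grasp; the last joint's range is limited). The gripper opens to 85 mm and grips with 20 to 120 N. Pads are 22 mm wide; open, the fingers measure 114 mm over their backs; the gripper's body (76 mm by 85 mm) begins 54 mm behind the grasp point. The pads swing forward as they close: fully open they stand 13 mm farther back than shut.
Start: joints at [1.232, 0.307, 1.506, -0, 1.328, -0.073], TCP at [0.151, 0.555, 0.231] pointing down, gripper open.
Joint ranges: [-3.12, 3.12], [-1.05, 2.28], [0.14, 2.33], [-1.42, 4.57], [0.1, 2.73], [-2.68, 2.68]. Speed limits (rad/s): [2.57, 2.57, 3.14, 3.14, 3.14, 3.14].

## Interface

Orientations are given as a rotation vector (axis times angle).
In Python, from rig import ctrl, snapshot gives the robot as it stands. The module is installed in compiled form; this text tells all that it offers.
- The arm moves only by the tool drive_tool, never from a script. Its argument "steps" is a list of rows, each an object of numbers: "ax", "ay", "az": the turn, a rotation vector about the tool's x, y, z in rad; "tx", "ty", "tz": the shift along the tool's x, y, z in mm; "fingers": the opening, from 0 (shut) to 1 (fully open). A call has 1 to 20 rows; each row is the pose to reach, as a shift and turn from the pose commanded when the call began, along the tool's axes at that moment; what a row does not reach only later rows make up. A row lasts 1/10 s, in which the tool goes at most 50 mm and 8.59 degrees, less where a joint would pass 70% of its speed; a pose out of reach is approached as far as the arm can. A call with a gripper value outside its range is refused whole. The fingers move at their own pace and stop on an object; "force" is the grip in N (left out, the last holds). Time passes only in rows, so rows that repeat a pose let the fingers close. It gives the time, the measured TCP pose, the force and the opening at its end, in the units of the state.
- ctrl.read_state(): the state, without advancing time (a new reading comes with each control period).
- snapshot(name): name is "scene" or "top" or "wrist"; returns a dict with "frame" (400x640x3 uint8, red, green, blue), "fovy" (degrees; the focal length in pixels is half the picture's height over the tangent of half this angle, whatever the lens; pixels are square), "cx", "cy" (the principal point, pixels), "D" ([k1, k2, p1, p2, k3] as OpenCV has them; the pictures are not rectified), "R" (3x3) and "t" (3): a world point X has camera coordinates R X + t. Camera axes: x right, y down, z forward; pixel columns grow to the right and rows downward; lengths in m; the calibration is good to about 2 mm. A picture is of the moment at which its call begins. There is no depth.
- ctrl.sign_off(): hands the job in, once; it reports no verdict.
The state is a dict: "time_s": time; "joint_positions": joint angles; "qd": joint speeds; "joint_torque": joint torques, N m; "tool_pos": TCP position; "eef_rot": TCP orientation; "wrist_force": force on the tool from outside, world axes, zero at the start; "wrist_torque": the same for the moment, N m; "width": opening from 0.0 (shut) to 1.0 (fully open).
Only numpy, scipy, OpenCV 4.12 (cv2) and the standard library are available. Lean on these libraries where they do the work, as an engineer would, in place of code of your own. Each camera call takes 0.05 s, during which the arm holds its last target. There are 200 camera calls.

## Task

The purple-capped and the green-capped specimen pots stand in each other's bays of the orange sorting tray. Swap them, so that each stands upright in the middle of the bay whose disc matches its cap; never let either pot tip over, and leave the yellow-capped pot where it is.

Things in the scene. Friction and masses are not known exactly. Their poses are not given: they have to be found in the camera images.
- purple_pot: Specimen pot, an upright white plastic cylinder 47 mm in diameter and 70 mm tall with a purple screw cap on top, 50 mm in diameter and 20 mm high (whole pot 90 mm tall, about 90 g). Origin: centre of its underside; z points up through the cap. At the start it stands in the green bay of the tray.
- green_pot: Specimen pot, an upright white plastic cylinder 47 mm in diameter and 70 mm tall with a green screw cap on top, 50 mm in diameter and 20 mm high (whole pot 90 mm tall, about 90 g). Origin: centre of its underside; z points up through the cap. At the start it stands in the purple bay of the tray.
- yellow_pot: Specimen pot, an upright white plastic cylinder 47 mm in diameter and 70 mm tall with a yellow screw cap on top, 50 mm in diameter and 20 mm high (whole pot 90 mm tall, about 90 g). Origin: centre of its underside; z points up through the cap. It already stands in its own yellow bay and stays there.
- tray: Fixed orange tray, 250 x 250 mm, any yaw. Walls and cross divider 5 mm thick, 18 mm high, make four bays 117 mm wide; their floor is 5 mm above the bench. Origin: centre of underside; x, y along its sides, z up. Bay centres (x, y) in mm: purple disc (61, 61), green disc (-61, -61), yellow disc (61, -61), bare bay (-61, 61), empty at the start, free for parking a pot. Discs: flat marks, 92 mm across.

How it is judged:
At the end, for the whole second after the job is handed in: Purple-capped pot in the purple bay, green-capped pot in the green bay: each within 20 mm of the bay centre along both tray axes, on the tray floor, upright within 10 degrees, released, at rest. Yellow-capped pot upright within 10 degrees and within 20 mm of where it stood (x of purple_pot in the frame of tray between 0.041 and 0.081 m and y of purple_pot in the frame of tray between 0.041 and 0.081 m and z of each of purple_pot, green_pot in the frame of tray below 0.015 m and angle between each of purple_pot, green_pot, yellow_pot's own z axis and vertical below 0.17 rad and linear speed of each of purple_pot, green_pot below 0.02 m/s and x of green_pot in the frame of tray between -0.081 and -0.041 m and y of green_pot in the frame of tray between -0.081 and -0.041 m and distance of yellow_pot from where it was at the start of the episode below 0.02 m); the robot touches nothing.
It fails at once if the purple-capped or the green-capped pot is tipped more than 40 degrees (angle between any of purple_pot, green_pot's own z axis and vertical above 0.7 rad).
It fails at once if the yellow-capped pot is moved more than 20 mm (distance of yellow_pot from where it was at the start of the episode above 0.02 m).
It also fails if it takes over 64 s, if anything falls off the work surface, if the arm or the gripper's body presses on something with over 40 N, if the wrist force passes 120 N, or if a joint passes its speed limit or range.

## Working session

There is one attempt and no reset: what is moved stays moved. The work goes in short steps, Python scripts to look and compute and a tool call to move; the robot and the scene stay as the last step left them, time stands still between calls to the robot, and variables do not carry over. Pictures are saved under pics/ and viewed, about 8 in all and at most 12, crops included, and the job is handed in when it is done.

Besides the shell and the picture viewer there is one more tool, called after ">>>" as name(argument=value, ...) on one line, values as JSON. drive_tool: Moves the arm, as the interface text tells. Its arguments: {"type":"object","properties":{"steps":{"type":"array"},"force":{"type":"number"}},"required":["steps"]}

```bash
mkdir -p pics; python3 - <<'E'
from rig import ctrl,snapshot
import cv2,pickle
print(ctrl.read_state(), ctrl.pinch_z)
for n in("scene","top"):
    s=snapshot(n); pickle.dump(s,open(n+'.pkl','wb'))
    cv2.imwrite(f'pics/{n}0.png',s['frame'][...,::-1]); print({k:v for k,v in s.items() if k!='frame'})
E
```

```text
{'time_s': 0.0, 'joint_positions': array([ 1.23248001e+00,  3.07550330e-01,  1.50769262e+00,  7.19660953e-06,
        1.32839226e+00, -7.35412547e-02]), 'qd': array([-0.00137024, -0.00222929, -0.00023608,  0.00034453, -0.00050423,
        0.0004136 ]), 'joint_torque': array([-2.11261504e-03, -4.57544196e+01, -2.51913571e+01, -5.03379288e-04,
        1.35362410e-02,  2.39147181e-05]), 'tool_pos': array([0.15028167, 0.55428108, 0.23038677]), 'eef_rot': array([-1.32403614, -1.01070491,  1.01355841]), 'wrist_force': array([0.15247173, 0.30960514, 0.5883389 ]), 'wrist_torque': array([-0.03285278,  0.02290992, -0.01334852]), 'width': 1.001237438577833} 0.0187
{'fovy': 52.62878339782577, 'cx': 323.3238948365204, 'cy': 199.16239306957848, 'D': array([-0.06768505,  0.        ,  0.        ,  0.        ,  0.        ]), 'R': array([[-0.60953108,  0.79275953,  0.00204529],
       [ 0.69073671,  0.53235108, -0.48937218],
       [-0.38904327, -0.2968748 , -0.87207264]]), 't': array([ 0.32143487, -0.4180812 ,  0.90107236])}
{'fovy': 55.436238752712626, 'cx': 309.8233602423229, 'cy': 202.4140832263585, 'D': array([-0.05112256,  0.        ,  0.        ,  0.        ,  0.        ]), 'R': array([[ 0.01948211, -0.99980242, -0.00394614],
       [-0.994443  , -0.01896896, -0.10355337],
       [ 0.10345805,  0.00594165, -0.99461607]]), 't': array([0.03142357, 0.5606424 , 0.61427217])}
```

View pics/top0.png

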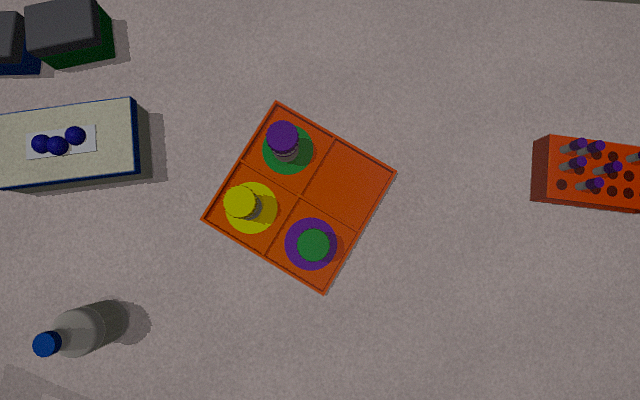

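View pics/scene0.png

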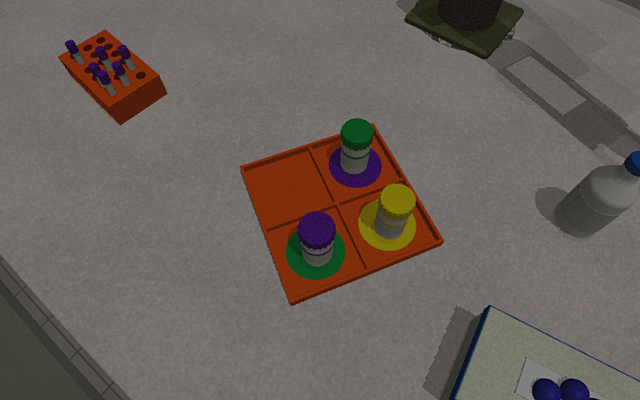

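Top view: purple cap at (283,137) on the green disc, yellow at (240,202), green cap at (313,245) on the purple disc, and the bare bay around (350,185). The scene view agrees with this. Next I measure the positions.

```bash
cat > h.py <<'E'
import numpy as np,cv2
from scipy.spatial.transform import Rotation as Ro
def K(s):
    f=200/np.tan(np.radians(s['fovy'])/2); return np.array([[f,0,s['cx']],[0,f,s['cy']],[0,0,1]])
def ray(s,px):
    u=cv2.undistortPoints(np.float64(px).reshape(-1,1,2),K(s),s['D'],None).reshape(-1,2)
    return -s['R'].T@s['t'], np.c_[u,np.ones(len(u))]@s['R']
def plane(s,px,z):
    C,d=ray(s,px); return C+d*((z-C[2])/d[:,2])[:,None]
HUE={'purple':(125,150),'green':(50,75),'yellow':(25,33),'orange':(4,16)}
def mask(s,c,minv=60):
    h=cv2.cvtColor(s['frame'],cv2.COLOR_RGB2HSV); lo,hi=HUE[c]
    return cv2.inRange(h,(lo,120,minv),(hi,255,255))
def big(m,n=1):
    cs=cv2.findContours(m,cv2.RETR_EXTERNAL,cv2.CHAIN_APPROX_NONE)[0]
    return sorted(cs,key=cv2.contourArea)[-n:][::-1]
E
python3 - <<'E'
from h import *; import pickle
S={n:pickle.load(open(n+'.pkl','rb')) for n in('scene','top')}
for n,s in S.items():
    hsv=cv2.cvtColor(s['frame'],cv2.COLOR_RGB2HSV)
    for nm,p in ({'top':dict(pc=(283,135),gd=(280,165),yc=(240,202),yd=(265,220),gc=(313,245),pd=(295,245),o=(350,185))}if n=='top' else dict(pc=(317,225),ps=(317,240),gd=(297,260),gc=(356,130),gs=(356,147),pd=(340,170),yc=(396,195),o=(280,190))).items():
        print(n,nm,hsv[p[1],p[0]])
    h,w=s['frame'].shape[:2]
    m=mask(s,'orange',40)
    m=cv2.morphologyEx(m,cv2.MORPH_CLOSE,np.ones((3,3)))
    c=max(big(m,3),key=lambda c:cv2.contourArea(cv2.convexHull(c)))
    q=cv2.approxPolyDP(cv2.convexHull(c),12,True).reshape(-1,2)
    P=plane(s,q,.018); print(n,'cam',-s['R'].T@s['t']); print(q.tolist(),P.round(4).tolist(),'mean',P.mean(0).round(4),
      'sides',np.linalg.norm(P-np.roll(P,1,0),axis=1).round(4))
E
```

```text
scene pc [136 184  86]
scene ps [136 195  85]
scene gd [ 68 222  78]
scene gc [ 69 222  77]
scene gs [ 73 202  48]
scene pd [135 198  76]
scene yc [ 27 235 125]
scene o [  9 235 125]
scene cam [0.83526471 0.2352511  0.58054582]
[[372, 123], [443, 241], [292, 305], [240, 166]] [[0.4071, 0.0175, 0.018], [0.5311, 0.2321, 0.018], [0.7454, 0.1124, 0.018], [0.6191, -0.1058, 0.018]] mean [0.5757 0.064  0.018 ] sides [0.2452 0.2479 0.2454 0.2522]Traceback (most recent call last):
  File "<stdin>", line 6, in <module>
KeyError: 1
```

```bash
python3 - <<'E'
from h import *; import pickle
from rig import ctrl
S={n:pickle.load(open(n+'.pkl','rb')) for n in('scene','top')}
s=S['top']; m=cv2.morphologyEx(mask(s,'orange',40),cv2.MORPH_CLOSE,np.ones((3,3)))
m[:,450:]=0; q=cv2.approxPolyDP(cv2.convexHull(big(m)[0]),12,True).reshape(-1,2)
P=plane(s,q,.018); print(q.tolist(),P.round(4).tolist(),P.mean(0).round(4),np.linalg.norm(P-np.roll(P,1,0),axis=1).round(4))
print('topcam',-s['R'].T@s['t'])
for n,s,seeds in(('top',S['top'],dict(purple=(283,137),yellow=(240,202),green=(313,245))),('scene',S['scene'],dict(purple=(317,230),yellow=(396,195),green=(356,132)))):
  for c,sd in seeds.items():
    m=mask(s,c,40); 
    _,L=cv2.connectedComponents(m); mm=(L==L[sd[1],sd[0]]).astype(np.uint8)
    k=big(mm)[0].reshape(-1,2); P=plane(s,k,.095)[:,:2]; C=(-s['R'].T@s['t'])[:2]
    u=P.mean(0)-C; u/=np.linalg.norm(u); v=np.array([-u[1],u[0]]); a=P@u; b=P@v
    print(n,c,k.min(0),k.max(0),'width',(b.max()-b.min()).round(4),'len',(a.max()-a.min()).round(4),'centre',(u*(a.max()-.025)+v*(b.max()+b.min())/2).round(4))
st=ctrl.read_state(); print(Ro.from_rotvec(st['eef_rot']).as_matrix().round(4))
E
```

```text
[[275, 100], [396, 170], [323, 295], [200, 219]] [[0.7429, 0.1078, 0.018], [0.6206, -0.1064, 0.018], [0.405, 0.0171, 0.018], [0.5288, 0.2308, 0.018]] [0.5743 0.0623 0.018 ] [0.247  0.2467 0.2485 0.247 ]
topcam [0.49336331 0.03840237 0.66914539]
top purple [266 120] [297 153] width 0.0491 len 0.0532 centre [0.6564 0.0877]
top yellow [223 182] [276 233] width 0.0786 len 0.0837 centre [0.5536 0.1487]
top green [297 228] [329 260] width 0.0491 len 0.0489 centre [0.4901 0.036 ]
scene purple [298 211] [335 249] width 0.0489 len 0.0555 centre [0.6586 0.0891]
scene yellow [359 184] [415 250] width 0.0756 len 0.1048 centre [0.5569 0.1473]
scene green [341 118] [373 150] width 0.0482 len 0.0619 centre [0.4919 0.0379]
[[ 2.617e-01 -6.000e-04 -9.652e-01]
 [ 9.652e-01 -1.700e-03  2.617e-01]
 [-1.800e-03 -1.000e+00  2.000e-04]]
```

```bash
python3 - <<'E'
from h import *; import pickle
S={n:pickle.load(open(n+'.pkl','rb')) for n in('scene','top')}
def tri(a,b):
    C1,d1=ray(S['top'],[a]);C2,d2=ray(S['scene'],[b]);d1=d1[0];d2=d2[0]
    t=np.linalg.lstsq(np.c_[d1,-d2],C2-C1,rcond=None)[0]; return (C1+t[0]*d1).round(3),(C2+t[1]*d2).round(3)
print('bottle cap',tri((43,344),(637,160)))
print('bottle base',plane(S['top'],[(125,322)],0).round(3),plane(S['scene'],[(575,218)],0).round(3))
print('box corner near',tri((136,173),(452,398)),tri((131,98),(640,380)),tri((136,173),(490,308)))
E
```

```text
bottle cap (array([0.351, 0.389, 0.17 ]), array([0.353, 0.383, 0.166]))
bottle base [[0.347 0.361 0.   ]] [[0.351 0.389 0.   ]]
box corner near (array([ 0.64 ,  0.438, -0.169]), array([ 0.671,  0.393, -0.185])) (array([0.671, 0.272, 0.207]), array([0.679, 0.405, 0.278])) (array([0.6  , 0.329, 0.06 ]), array([0.6  , 0.329, 0.06 ]))
```

```bash
python3 - <<'E'
from rig import snapshot
import cv2
s=snapshot('wrist'); cv2.imwrite('pics/w0.png',s['frame'][...,::-1])
print({k:v for k,v in s.items() if k!='frame'}, -s['R'].T@s['t'])
E
```

```text
{'fovy': 58.008759099902896, 'cx': 321.63099190197215, 'cy': 204.059956242184, 'D': array([0.02297395, 0.        , 0.        , 0.        , 0.        ]), 'R': array([[ 0.26137913,  0.9652351 , -0.00146537],
       [ 0.92901802, -0.25115924,  0.27174355],
       [ 0.26192837, -0.07238945, -0.96236859]]), 't': array([-0.57461377, -0.03597262,  0.377149  ])} [0.08482524 0.57290414 0.37188965]
```

View pics/w0.png

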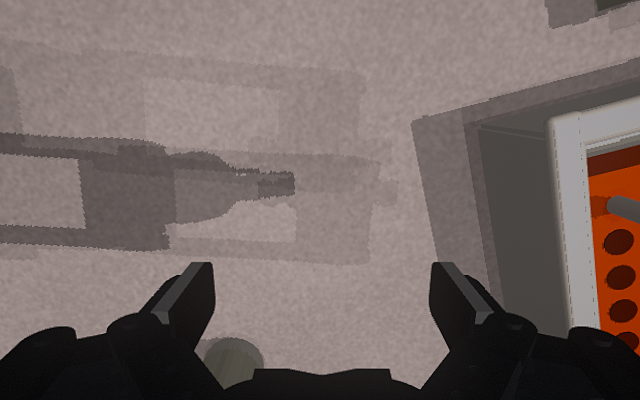

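Wrist view: empty bench below the tool. The bottle's base is at (232,360) and there is a white rack on the right. The bottle top is about z=0.17, well below my path. I'll go above the green pot first.

>>> drive_tool(steps=[{"ty": -40,"fingers": 1},{"tx": -411,"ty": -40,"tz": -464},{"tx": -411,"ty": -40,"tz": -464},{"tx": -411,"ty": -40,"tz": -464},{"tx": -411,"ty": -40,"tz": -464},{"tx": -411,"ty": -40,"tz": -464},{"tx": -411,"ty": -40,"tz": -464},{"tx": -411,"ty": -40,"tz": -464},{"tx": -411,"ty": -40,"tz": -464},{"tx": -411,"ty": -40,"tz": -464},{"tx": -411,"ty": -40,"tz": -464},{"tx": -411,"ty": -40,"tz": -464},{"tx": -411,"ty": -40,"tz": -464},{"tx": -411,"ty": -40,"tz": -464},{"tx": -411,"ty": -40,"tz": -464},{"tx": -411,"ty": -40,"tz": -464},{"tx": -411,"ty": -40,"tz": -464},{"tx": -411,"ty": 20,"tz": -464},{"tx": -411,"ty": 20,"tz": -464},{"tx": -411,"ty": 20,"tz": -464}], force=40)

```text
$.steps[0]: bad value
```

```bash
python3 - <<'E'
from h import *
from rig import ctrl,snapshot
s=snapshot('wrist'); cv2.imwrite('pics/w1.png',s['frame'][...,::-1]); st=ctrl.read_state()
print(st['time_s'],st['tool_pos'],st['joint_positions'].round(3),Ro.from_rotvec(st['eef_rot']).as_matrix().round(4).tolist())
k=big(mask(s,'green',40),3)
for c in k:
    c=c.reshape(-1,2); P=plane(s,c,.095); print(len(c),c.min(0),c.max(0),P.min(0).round(4),P.max(0).round(4),((P.min(0)+P.max(0))/2).round(4))
E
```

```text
0.2 [0.15038756 0.5545702  0.23071907] [ 1.232  0.307  1.507  0.     1.328 -0.074] [[0.2617, -0.0004, -0.9651], [0.9651, -0.0012, 0.2617], [-0.0013, -1.0, 0.0001]]
```

View pics/w1.png

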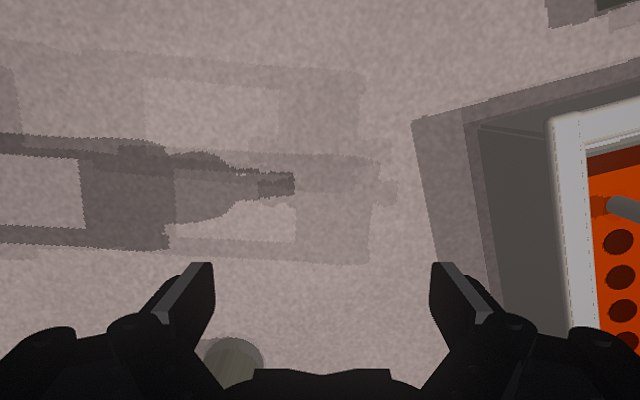

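The call was refused ("bad value") and nothing moved, so the picture is unchanged. I'll retry with every key in each row.

>>> drive_tool(steps=[{"ax": 0,"ay": 0,"az": 0,"tx": 0,"ty": -40,"tz": 0,"fingers": 1},{"ax": 0,"ay": 0,"az": 0,"tx": -411,"ty": -40,"tz": -464,"fingers": 1},{"ax": 0,"ay": 0,"az": 0,"tx": -411,"ty": -40,"tz": -464,"fingers": 1},{"ax": 0,"ay": 0,"az": 0,"tx": -411,"ty": -40,"tz": -464,"fingers": 1},{"ax": 0,"ay": 0,"az": 0,"tx": -411,"ty": -40,"tz": -464,"fingers": 1},{"ax": 0,"ay": 0,"az": 0,"tx": -411,"ty": -40,"tz": -464,"fingers": 1},{"ax": 0,"ay": 0,"az": 0,"tx": -411,"ty": -40,"tz": -464,"fingers": 1},{"ax": 0,"ay": 0,"az": 0,"tx": -411,"ty": -40,"tz": -464,"fingers": 1},{"ax": 0,"ay": 0,"az": 0,"tx": -411,"ty": -40,"tz": -464,"fingers": 1},{"ax": 0,"ay": 0,"az": 0,"tx": -411,"ty": -40,"tz": -464,"fingers": 1},{"ax": 0,"ay": 0,"az": 0,"tx": -411,"ty": -40,"tz": -464,"fingers": 1},{"ax": 0,"ay": 0,"az": 0,"tx": -411,"ty": -40,"tz": -464,"fingers": 1},{"ax": 0,"ay": 0,"az": 0,"tx": -411,"ty": -40,"tz": -464,"fingers": 1},{"ax": 0,"ay": 0,"az": 0,"tx": -411,"ty": -40,"tz": -464,"fingers": 1},{"ax": 0,"ay": 0,"az": 0,"tx": -411,"ty": -40,"tz": -464,"fingers": 1},{"ax": 0,"ay": 0,"az": 0,"tx": -411,"ty": -40,"tz": -464,"fingers": 1},{"ax": 0,"ay": 0,"az": 0,"tx": -411,"ty": -40,"tz": -464,"fingers": 1},{"ax": 0,"ay": 0,"az": 0,"tx": -411,"ty": 20,"tz": -464,"fingers": 1},{"ax": 0,"ay": 0,"az": 0,"tx": -411,"ty": 20,"tz": -464,"fingers": 1},{"ax": 0,"ay": 0,"az": 0,"tx": -411,"ty": 20,"tz": -464,"fingers": 1}], force=40)

```text
time_s: 2.2
tool_pos: [0.4882, 0.0379, 0.2097]
eef_rot: [-1.319, -1.009, 1.016]
wrist_force: [-0.3, 0.0, -0.1]
width: 1.003
```

```bash
cat > look.py <<'E'
import sys
from h import *
from rig import ctrl,snapshot
col,f=sys.argv[1:3]
s=snapshot('wrist'); cv2.imwrite(f'pics/{f}.png',s['frame'][...,::-1]); st=ctrl.read_state()
print(st['time_s'],st['tool_pos'],st['joint_positions'].round(3),Ro.from_rotvec(st['eef_rot']).as_matrix().round(4).tolist())
for c in big(mask(s,col,40),2):
    c=c.reshape(-1,2); P=plane(s,c,.095); print(len(c),c.min(0),c.max(0),(P.max(0)-P.min(0)).round(4),((P.min(0)+P.max(0))/2).round(4))
E
python3 look.py green w2
```

```text
2.25 [0.4899617  0.03775209 0.21129092] [-0.009  0.209  1.703  0.     1.232 -1.317] [[0.2602, -0.0018, -0.9655], [0.9655, 0.0001, 0.2602], [-0.0003, -1.0, 0.0017]]
213 [286 165] [353 232] [0.0518 0.0497 0.    ] [0.4882 0.0367 0.095 ]
242 [362 276] [429 349] [0.0634 0.058  0.    ] [0.5954 0.0731 0.095 ]
```

View pics/w2.png

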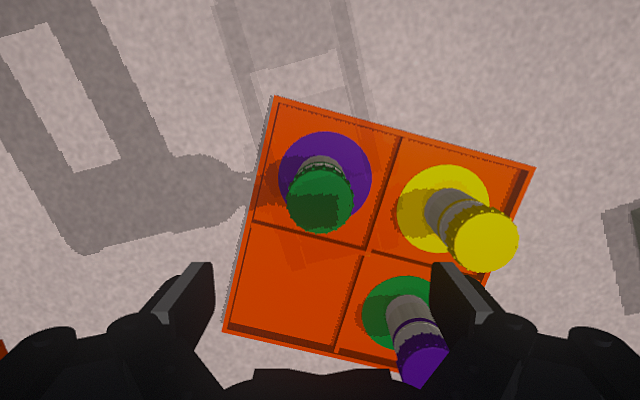

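Wrist view: the green cap is at (320,198), midway between the finger tips at columns 205 and 440, and the ray gives (0.489,0.037). I'll descend and grip.

>>> drive_tool(steps=[{"ax": 0,"ay": 0,"az": 0,"tx": 0,"ty": 40,"tz": 0,"fingers": 1},{"ax": 0,"ay": 0,"az": 0,"tx": 0,"ty": 80,"tz": 0,"fingers": 1},{"ax": 0,"ay": 0,"az": 0,"tx": 0,"ty": 110,"tz": 0,"fingers": 1},{"ax": 0,"ay": 0,"az": 0,"tx": 0,"ty": 130,"tz": 0,"fingers": 1},{"ax": 0,"ay": 0,"az": 0,"tx": 0,"ty": 150,"tz": 0,"fingers": 1},{"ax": 0,"ay": 0,"az": 0,"tx": 0,"ty": 150,"tz": 0,"fingers": 1},{"ax": 0,"ay": 0,"az": 0,"tx": 0,"ty": 150,"tz": 0,"fingers": 0.3},{"ax": 0,"ay": 0,"az": 0,"tx": 0,"ty": 150,"tz": 0,"fingers": 0.3},{"ax": 0,"ay": 0,"az": 0,"tx": 0,"ty": 150,"tz": 0,"fingers": 0.3},{"ax": 0,"ay": 0,"az": 0,"tx": 0,"ty": 150,"tz": 0,"fingers": 0.3},{"ax": 0,"ay": 0,"az": 0,"tx": 0,"ty": 150,"tz": 0,"fingers": 0.3},{"ax": 0,"ay": 0,"az": 0,"tx": 0,"ty": 150,"tz": 0,"fingers": 0.3},{"ax": 0,"ay": 0,"az": 0,"tx": 0,"ty": 150,"tz": 0,"fingers": 0.3},{"ax": 0,"ay": 0,"az": 0,"tx": 0,"ty": 150,"tz": 0,"fingers": 0.3}], force=40)

```text
time_s: 3.65
tool_pos: [0.4925, 0.0368, 0.0632]
eef_rot: [-1.326, -1.015, 1.009]
wrist_force: [-0.4, 0.4, 6.9]
width: 0.58
```

>>> drive_tool(steps=[{"ax": 0,"ay": 0,"az": 0,"tx": 0,"ty": -15,"tz": 0,"fingers": 0.3},{"ax": 0,"ay": 0,"az": 0,"tx": 0,"ty": -35,"tz": 0,"fingers": 0.3},{"ax": 0,"ay": 0,"az": 0,"tx": 0,"ty": -50,"tz": 0,"fingers": 0.3},{"ax": 0,"ay": 0,"az": 0,"tx": 0,"ty": -50,"tz": 0,"fingers": 0.3},{"ax": 0,"ay": 0,"az": 0,"tx": -4,"ty": -50,"tz": -15,"fingers": 0.3},{"ax": 0,"ay": 0,"az": 0,"tx": -10,"ty": -50,"tz": -45,"fingers": 0.3},{"ax": 0,"ay": 0,"az": 0,"tx": -18,"ty": -50,"tz": -80,"fingers": 0.3},{"ax": 0,"ay": 0,"az": 0,"tx": -24,"ty": -50,"tz": -105,"fingers": 0.3},{"ax": 0,"ay": 0,"az": 0,"tx": -27,"ty": -50,"tz": -117,"fingers": 0.3},{"ax": 0,"ay": 0,"az": 0,"tx": -27,"ty": -50,"tz": -117,"fingers": 0.3},{"ax": 0,"ay": 0,"az": 0,"tx": -27,"ty": -50,"tz": -117,"fingers": 0.3}])

```text
time_s: 4.75
tool_pos: [0.5951, -0.0196, 0.1102]
eef_rot: [-1.32, -1.009, 1.013]
wrist_force: [0.5, -0.5, -1.4]
width: 0.574
```

```bash
cat > top.py <<'E'
import sys
from h import *
from rig import ctrl,snapshot
# cap centre on a plane z (default .095) + tray coordinates
s=snapshot('top'); cv2.imwrite(f'pics/{sys.argv[1]}.png',s['frame'][...,::-1]); st=ctrl.read_state()
print(st['time_s'],st['tool_pos'],st['wrist_force'].round(1),st['width'])
E
python3 top.py t1
```

```text
4.8 [ 0.59470545 -0.01933965  0.11045103] [ 0.2  0.5 -0.6] 0.5717172342708569
```

View pics/t1.png

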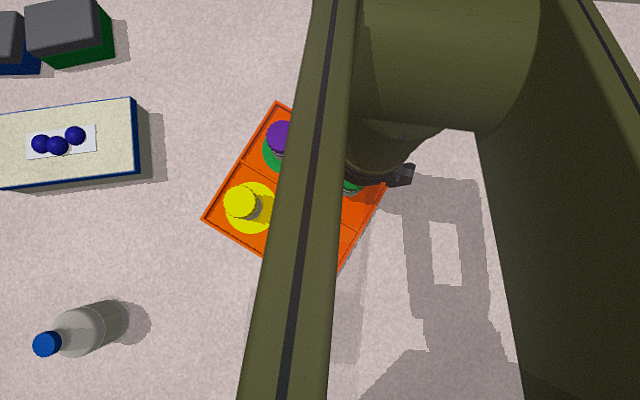

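The arm hides the tray centre. The green pot is carried near (352,187), and purple and yellow have not moved. I'll lower it into the bare bay, release and rise.

>>> drive_tool(steps=[{"ax": 0,"ay": 0,"az": 0,"tx": 0,"ty": 20,"tz": 0,"fingers": 0.3},{"ax": 0,"ay": 0,"az": 0,"tx": 0,"ty": 35,"tz": 0,"fingers": 0.3},{"ax": 0,"ay": 0,"az": 0,"tx": 0,"ty": 44,"tz": 0,"fingers": 0.3},{"ax": 0,"ay": 0,"az": 0,"tx": 0,"ty": 49,"tz": 0,"fingers": 0.3},{"ax": 0,"ay": 0,"az": 0,"tx": 0,"ty": 49,"tz": 0,"fingers": 0.3},{"ax": 0,"ay": 0,"az": 0,"tx": 0,"ty": 49,"tz": 0,"fingers": 0.3},{"ax": 0,"ay": 0,"az": 0,"tx": 0,"ty": 49,"tz": 0,"fingers": 0.7},{"ax": 0,"ay": 0,"az": 0,"tx": 0,"ty": 49,"tz": 0,"fingers": 1},{"ax": 0,"ay": 0,"az": 0,"tx": 0,"ty": 49,"tz": 0,"fingers": 1},{"ax": 0,"ay": 0,"az": 0,"tx": 0,"ty": 49,"tz": 0,"fingers": 1},{"ax": 0,"ay": 0,"az": 0,"tx": 0,"ty": 49,"tz": 0,"fingers": 1},{"ax": 0,"ay": 0,"az": 0,"tx": 0,"ty": 49,"tz": 0,"fingers": 1}])

```text
time_s: 6.0
tool_pos: [0.5966, -0.0199, 0.0622]
eef_rot: [-1.323, -1.012, 1.012]
wrist_force: [0.6, -0.4, 0.0]
width: 0.999
```

>>> drive_tool(steps=[{"ax": 0,"ay": 0,"az": 0,"tx": 0,"ty": -30,"tz": 0,"fingers": 1},{"ax": 0,"ay": 0,"az": 0,"tx": 0,"ty": -80,"tz": 0,"fingers": 1},{"ax": 0,"ay": 0,"az": 0,"tx": 0,"ty": -130,"tz": 0,"fingers": 1},{"ax": 0,"ay": 0,"az": 0,"tx": 40,"ty": -150,"tz": -10,"fingers": 1},{"ax": 0,"ay": 0,"az": 0,"tx": 80,"ty": -150,"tz": -20,"fingers": 1},{"ax": 0,"ay": 0,"az": 0,"tx": 120,"ty": -150,"tz": -30,"fingers": 1},{"ax": 0,"ay": 0,"az": 0,"tx": 120,"ty": -150,"tz": -30,"fingers": 1},{"ax": 0,"ay": 0,"az": 0,"tx": 120,"ty": -150,"tz": -30,"fingers": 1},{"ax": 0,"ay": 0,"az": 0,"tx": 120,"ty": -150,"tz": -30,"fingers": 1}])

```text
time_s: 6.9
tool_pos: [0.6561, 0.0874, 0.2118]
eef_rot: [-1.323, -1.01, 1.013]
wrist_force: [-0.3, -0.1, 0.1]
width: 1.001
```

```bash
python3 look.py purple w3; python3 look.py green w4
```

```text
6.95 [0.65615153 0.08712008 0.21189615] [ 0.068  0.442  1.339 -0.     1.362 -1.237] [[0.2625, -0.0014, -0.9649], [0.9649, -0.0006, 0.2625], [-0.0009, -1.0, 0.0012]]
274 [166   0] [271  64] [0.0466 0.0672 0.    ] [0.5282 0.0572 0.095 ]
213 [289 163] [356 231] [0.0524 0.0503 0.    ] [0.6558 0.0882 0.095 ]
7.0 [0.65624838 0.08695579 0.21206146] [ 0.068  0.442  1.339 -0.     1.362 -1.237] [[0.2629, -0.001, -0.9648], [0.9648, -0.0005, 0.2629], [-0.0007, -1.0, 0.0009]]
223 [120 119] [198 189] [0.0502 0.0552 0.    ] [ 0.595  -0.0158  0.095 ]
327 [274 131] [365 212] [0.0586 0.067  0.    ] [0.6369 0.09   0.095 ]
```

View pics/w3.png

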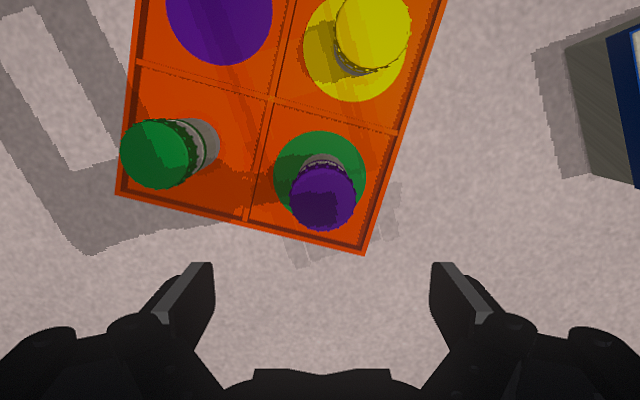

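Wrist view: the green pot stands upright in the bare bay with its cap at (158,154). The purple cap is at (323,197), centred between the fingers, and its ray point is within 2 mm of the TCP. I'll descend and grip.

>>> drive_tool(steps=[{"ax": 0,"ay": 0,"az": 0,"tx": 0,"ty": 40,"tz": 0,"fingers": 1},{"ax": 0,"ay": 0,"az": 0,"tx": 0,"ty": 80,"tz": 0,"fingers": 1},{"ax": 0,"ay": 0,"az": 0,"tx": 0,"ty": 110,"tz": 0,"fingers": 1},{"ax": 0,"ay": 0,"az": 0,"tx": 0,"ty": 130,"tz": 0,"fingers": 1},{"ax": 0,"ay": 0,"az": 0,"tx": 0,"ty": 150,"tz": 0,"fingers": 1},{"ax": 0,"ay": 0,"az": 0,"tx": 0,"ty": 150,"tz": 0,"fingers": 1},{"ax": 0,"ay": 0,"az": 0,"tx": 0,"ty": 150,"tz": 0,"fingers": 0.3},{"ax": 0,"ay": 0,"az": 0,"tx": 0,"ty": 150,"tz": 0,"fingers": 0.3},{"ax": 0,"ay": 0,"az": 0,"tx": 0,"ty": 150,"tz": 0,"fingers": 0.3},{"ax": 0,"ay": 0,"az": 0,"tx": 0,"ty": 150,"tz": 0,"fingers": 0.3},{"ax": 0,"ay": 0,"az": 0,"tx": 0,"ty": 150,"tz": 0,"fingers": 0.3},{"ax": 0,"ay": 0,"az": 0,"tx": 0,"ty": 150,"tz": 0,"fingers": 0.3},{"ax": 0,"ay": 0,"az": 0,"tx": 0,"ty": 150,"tz": 0,"fingers": 0.3},{"ax": 0,"ay": 0,"az": 0,"tx": 0,"ty": 150,"tz": 0,"fingers": 0.3}], force=40)

```text
time_s: 8.4
tool_pos: [0.6583, 0.0879, 0.0642]
eef_rot: [-1.325, -1.015, 1.01]
wrist_force: [-1.2, -1.7, 6.1]
width: 0.574
```

>>> drive_tool(steps=[{"ax": 0,"ay": 0,"az": 0,"tx": 0,"ty": -15,"tz": 0,"fingers": 0.3},{"ax": 0,"ay": 0,"az": 0,"tx": 0,"ty": -40,"tz": 0,"fingers": 0.3},{"ax": 0,"ay": 0,"az": 0,"tx": 0,"ty": -65,"tz": 0,"fingers": 0.3},{"ax": 0,"ay": 0,"az": 0,"tx": 0,"ty": -80,"tz": 0,"fingers": 0.3},{"ax": 0,"ay": 0,"az": 0,"tx": 0,"ty": -80,"tz": 0,"fingers": 0.3},{"ax": 0,"ay": 0,"az": 0,"tx": -9,"ty": -80,"tz": 15,"fingers": 0.3},{"ax": 0,"ay": 0,"az": 0,"tx": -26,"ty": -80,"tz": 43,"fingers": 0.3},{"ax": 0,"ay": 0,"az": 0,"tx": -45,"ty": -80,"tz": 74,"fingers": 0.3},{"ax": 0,"ay": 0,"az": 0,"tx": -64,"ty": -80,"tz": 105,"fingers": 0.3},{"ax": 0,"ay": 0,"az": 0,"tx": -81,"ty": -80,"tz": 133,"fingers": 0.3},{"ax": 0,"ay": 0,"az": 0,"tx": -89,"ty": -80,"tz": 147,"fingers": 0.3},{"ax": 0,"ay": 0,"az": 0,"tx": -89,"ty": -80,"tz": 147,"fingers": 0.3},{"ax": 0,"ay": 0,"az": 0,"tx": -89,"ty": -80,"tz": 147,"fingers": 0.3}])

```text
time_s: 9.7
tool_pos: [0.4924, 0.0409, 0.1424]
eef_rot: [-1.323, -1.013, 1.011]
wrist_force: [0.6, 0.5, -1.3]
width: 0.572
```

```bash
python3 look.py purple w5
```

```text
9.75 [0.49331346 0.04091093 0.14246446] [-0.003  0.286  1.795  0.     1.059 -1.309] [[0.2618, 0.0018, -0.9651], [0.9651, 0.0002, 0.2618], [0.0007, -1.0, -0.0017]]
634 [252 206] [391 363] [0.1007 0.0837 0.    ] [0.5285 0.0298 0.095 ]
347 [263 133] [377 224] [0.0549 0.0615 0.    ] [0.4675 0.0463 0.095 ]
```

View pics/w5.png

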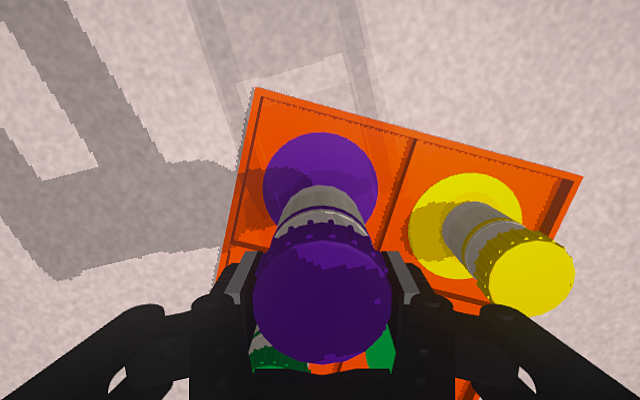

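Wrist view: the purple pot is held straight with its cap at (320,290), and the purple disc is below at (320,185). I'll lower and release, then rise and go above the green pot.

>>> drive_tool(steps=[{"ax": 0,"ay": 0,"az": 0,"tx": 0,"ty": 30,"tz": 0,"fingers": 0.3},{"ax": 0,"ay": 0,"az": 0,"tx": 0,"ty": 55,"tz": 0,"fingers": 0.3},{"ax": 0,"ay": 0,"az": 0,"tx": 0,"ty": 70,"tz": 0,"fingers": 0.3},{"ax": 0,"ay": 0,"az": 0,"tx": 0,"ty": 79,"tz": 0,"fingers": 0.3},{"ax": 0,"ay": 0,"az": 0,"tx": 0,"ty": 79,"tz": 0,"fingers": 0.3},{"ax": 0,"ay": 0,"az": 0,"tx": 0,"ty": 79,"tz": 0,"fingers": 0.3},{"ax": 0,"ay": 0,"az": 0,"tx": 0,"ty": 79,"tz": 0,"fingers": 0.7},{"ax": 0,"ay": 0,"az": 0,"tx": 0,"ty": 79,"tz": 0,"fingers": 1},{"ax": 0,"ay": 0,"az": 0,"tx": 0,"ty": 79,"tz": 0,"fingers": 1},{"ax": 0,"ay": 0,"az": 0,"tx": 0,"ty": 79,"tz": 0,"fingers": 1},{"ax": 0,"ay": 0,"az": 0,"tx": 0,"ty": 79,"tz": 0,"fingers": 1},{"ax": 0,"ay": 0,"az": 0,"tx": 0,"ty": 79,"tz": 0,"fingers": 1}])

```text
time_s: 10.95
tool_pos: [0.4918, 0.0407, 0.0634]
eef_rot: [-1.323, -1.012, 1.012]
wrist_force: [-0.4, -0.6, -0.2]
width: 0.996
```

>>> drive_tool(steps=[{"ax": 0,"ay": 0,"az": 0,"tx": 0,"ty": -30,"tz": 0,"fingers": 1},{"ax": 0,"ay": 0,"az": 0,"tx": 0,"ty": -80,"tz": 0,"fingers": 1},{"ax": 0,"ay": 0,"az": 0,"tx": 0,"ty": -130,"tz": 0,"fingers": 1},{"ax": 0,"ay": 0,"az": 0,"tx": -10,"ty": -148,"tz": -40,"fingers": 1},{"ax": 0,"ay": 0,"az": 0,"tx": -20,"ty": -148,"tz": -80,"fingers": 1},{"ax": 0,"ay": 0,"az": 0,"tx": -30,"ty": -148,"tz": -116,"fingers": 1},{"ax": 0,"ay": 0,"az": 0,"tx": -30,"ty": -148,"tz": -116,"fingers": 1},{"ax": 0,"ay": 0,"az": 0,"tx": -30,"ty": -148,"tz": -116,"fingers": 1},{"ax": 0,"ay": 0,"az": 0,"tx": -30,"ty": -148,"tz": -116,"fingers": 1}])

```text
time_s: 11.85
tool_pos: [0.5945, -0.0181, 0.2107]
eef_rot: [-1.321, -1.01, 1.013]
wrist_force: [-0.8, -0.1, 0.1]
width: 0.996
```

```bash
python3 look.py green w6
```

```text
11.9 [ 0.59443794 -0.01797924  0.21089549] [-0.101  0.351  1.493  0.     1.3   -1.408] [[0.2613, -0.0019, -0.9653], [0.9653, 0.0004, 0.2613], [-0.0001, -1.0, 0.0019]]
250 [392 165] [482 251] [0.0668 0.0672 0.    ] [0.6249 0.0627 0.095 ]
219 [284 164] [351 230] [0.0506 0.0498 0.    ] [ 0.5938 -0.0202  0.095 ]
```

View pics/w6.png

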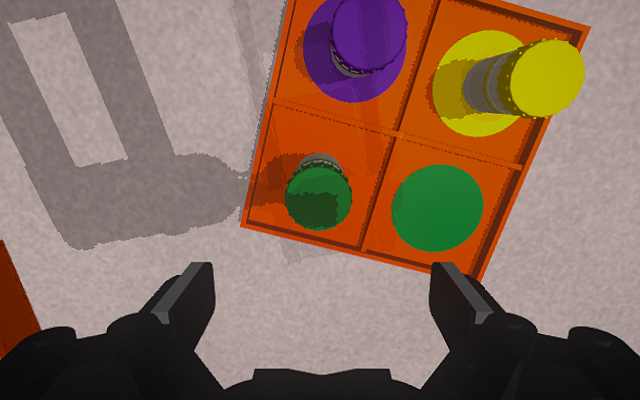

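Wrist view: the purple pot stands upright on the purple disc near (365,40). The green cap is at (318,197), centred within about 2 mm, and the green disc at (437,208) is free. I'll grip green.

>>> drive_tool(steps=[{"ax": 0,"ay": 0,"az": 0,"tx": 0,"ty": 40,"tz": 0,"fingers": 1},{"ax": 0,"ay": 0,"az": 0,"tx": 0,"ty": 80,"tz": 0,"fingers": 1},{"ax": 0,"ay": 0,"az": 0,"tx": 0,"ty": 110,"tz": 0,"fingers": 1},{"ax": 0,"ay": 0,"az": 0,"tx": 0,"ty": 130,"tz": 0,"fingers": 1},{"ax": 0,"ay": 0,"az": 0,"tx": 0,"ty": 149,"tz": 0,"fingers": 1},{"ax": 0,"ay": 0,"az": 0,"tx": 0,"ty": 149,"tz": 0,"fingers": 1},{"ax": 0,"ay": 0,"az": 0,"tx": 0,"ty": 149,"tz": 0,"fingers": 0.3},{"ax": 0,"ay": 0,"az": 0,"tx": 0,"ty": 149,"tz": 0,"fingers": 0.3},{"ax": 0,"ay": 0,"az": 0,"tx": 0,"ty": 149,"tz": 0,"fingers": 0.3},{"ax": 0,"ay": 0,"az": 0,"tx": 0,"ty": 149,"tz": 0,"fingers": 0.3},{"ax": 0,"ay": 0,"az": 0,"tx": 0,"ty": 149,"tz": 0,"fingers": 0.3},{"ax": 0,"ay": 0,"az": 0,"tx": 0,"ty": 149,"tz": 0,"fingers": 0.3},{"ax": 0,"ay": 0,"az": 0,"tx": 0,"ty": 149,"tz": 0,"fingers": 0.3},{"ax": 0,"ay": 0,"az": 0,"tx": 0,"ty": 149,"tz": 0,"fingers": 0.3}], force=40)

```text
time_s: 13.3
tool_pos: [0.5971, -0.0188, 0.064]
eef_rot: [-1.325, -1.014, 1.01]
wrist_force: [-1.2, -0.5, 6.3]
width: 0.572
```

```bash
python3 - <<'E'
from h import *
from rig import snapshot
# green disc centre from the saved w6 picture, with the wrist camera pose of a pose 147 mm lower shifted back is avoided: use offset from current R, t
s=snapshot('wrist'); s['frame']=cv2.imread('pics/w6.png')[...,::-1].copy(); s['t']=s['t']-s['R']@np.array([0,0,.2110-.0632])
c=big(mask(s,'green',40),1)[0].reshape(-1,2); (x,y),ax,_=cv2.fitEllipse(c); P=plane(s,c,.005)
print((x,y),plane(s,[(x,y)],.005),P.max(0)-P.min(0))
E
```

```text
(436.88873291015625, 207.7854766845703) [[0.6612697  0.08462192 0.005     ]] [0.09075254 0.09108182 0.        ]
```

>>> drive_tool(steps=[{"ax": 0,"ay": 0,"az": 0,"tx": 0,"ty": -15,"tz": 0,"fingers": 0.3},{"ax": 0,"ay": 0,"az": 0,"tx": 0,"ty": -40,"tz": 0,"fingers": 0.3},{"ax": 0,"ay": 0,"az": 0,"tx": 0,"ty": -55,"tz": 0,"fingers": 0.3},{"ax": 0,"ay": 0,"az": 0,"tx": 0,"ty": -60,"tz": 0,"fingers": 0.3},{"ax": 0,"ay": 0,"az": 0,"tx": 15,"ty": -60,"tz": -4,"fingers": 0.3},{"ax": 0,"ay": 0,"az": 0,"tx": 45,"ty": -60,"tz": -13,"fingers": 0.3},{"ax": 0,"ay": 0,"az": 0,"tx": 75,"ty": -60,"tz": -22,"fingers": 0.3},{"ax": 0,"ay": 0,"az": 0,"tx": 102,"ty": -60,"tz": -30,"fingers": 0.3},{"ax": 0,"ay": 0,"az": 0,"tx": 117,"ty": -60,"tz": -34,"fingers": 0.3},{"ax": 0,"ay": 0,"az": 0,"tx": 117,"ty": -60,"tz": -34,"fingers": 0.3},{"ax": 0,"ay": 0,"az": 0,"tx": 117,"ty": -60,"tz": -34,"fingers": 0.3}])

```text
time_s: 14.45
tool_pos: [0.6584, 0.0855, 0.1212]
eef_rot: [-1.322, -1.011, 1.015]
wrist_force: [-0.6, -0.4, -0.3]
width: 0.573
```

>>> drive_tool(steps=[{"ax": 0,"ay": 0,"az": 0,"tx": 0,"ty": 25,"tz": 0,"fingers": 0.3},{"ax": 0,"ay": 0,"az": 0,"tx": 0,"ty": 42,"tz": 0,"fingers": 0.3},{"ax": 0,"ay": 0,"az": 0,"tx": 0,"ty": 53,"tz": 0,"fingers": 0.3},{"ax": 0,"ay": 0,"az": 0,"tx": 0,"ty": 59,"tz": 0,"fingers": 0.3},{"ax": 0,"ay": 0,"az": 0,"tx": 0,"ty": 59,"tz": 0,"fingers": 0.3},{"ax": 0,"ay": 0,"az": 0,"tx": 0,"ty": 59,"tz": 0,"fingers": 0.3},{"ax": 0,"ay": 0,"az": 0,"tx": 0,"ty": 59,"tz": 0,"fingers": 0.7},{"ax": 0,"ay": 0,"az": 0,"tx": 0,"ty": 59,"tz": 0,"fingers": 1},{"ax": 0,"ay": 0,"az": 0,"tx": 0,"ty": 59,"tz": 0,"fingers": 1},{"ax": 0,"ay": 0,"az": 0,"tx": 0,"ty": 59,"tz": 0,"fingers": 1},{"ax": 0,"ay": 0,"az": 0,"tx": 0,"ty": 59,"tz": 0,"fingers": 1},{"ax": 0,"ay": 0,"az": 0,"tx": 0,"ty": 59,"tz": 0,"fingers": 1}])

```text
time_s: 15.65
tool_pos: [0.6594, 0.0855, 0.0632]
eef_rot: [-1.323, -1.012, 1.012]
wrist_force: [0.7, -0.2, 0.7]
width: 1.004
```

>>> drive_tool(steps=[{"ax": 0,"ay": 0,"az": 0,"tx": 0,"ty": -30,"tz": 0,"fingers": 1},{"ax": 0,"ay": 0,"az": 0,"tx": 0,"ty": -80,"tz": 0,"fingers": 1},{"ax": 0,"ay": 0,"az": 0,"tx": 0,"ty": -130,"tz": 0,"fingers": 1},{"ax": 0,"ay": 0,"az": 0,"tx": 0,"ty": -180,"tz": 0,"fingers": 1},{"ax": 0,"ay": 0,"az": 0,"tx": 0,"ty": -220,"tz": 0,"fingers": 1},{"ax": 0,"ay": 0,"az": 0,"tx": -280,"ty": -220,"tz": 0,"fingers": 1},{"ax": 0,"ay": 0,"az": 0,"tx": -280,"ty": -220,"tz": 0,"fingers": 1},{"ax": 0,"ay": 0,"az": 0,"tx": -280,"ty": -220,"tz": 0,"fingers": 1},{"ax": 0,"ay": 0,"az": 0,"tx": -280,"ty": -220,"tz": 0,"fingers": 1},{"ax": 0,"ay": 0,"az": 0,"tx": -280,"ty": -220,"tz": 0,"fingers": 1},{"ax": 0,"ay": 0,"az": 0,"tx": -280,"ty": -220,"tz": 0,"fingers": 1},{"ax": 0,"ay": 0,"az": 0,"tx": -280,"ty": -220,"tz": 0,"fingers": 1},{"ax": 0,"ay": 0,"az": 0,"tx": -280,"ty": -220,"tz": 0,"fingers": 1}])

```text
time_s: 16.95
tool_pos: [0.5858, -0.1852, 0.2832]
eef_rot: [-1.323, -1.011, 1.01]
wrist_force: [0.6, 0.8, -0.1]
width: 0.994
```

```bash
python3 top.py t2; python3 - <<'E'
from h import *
from rig import snapshot
s=snapshot('scene'); f=s['frame']; cv2.imwrite('pics/both.png',np.hstack([cv2.imread('pics/t2.png')[60:360,150:530],f[60:360,180:560,::-1]]))
c0=np.array([.575,.063]); A=np.array([[-.868,.496],[-.496,-.868]])
for n in('top','scene'):
  s=snapshot(n)
  for c,g in(('purple',(.492,.040)),('green',(.659,.0855)),('yellow',(.5545,.1487))):
    m=mask(s,c,40); p=(cv2.projectPoints(np.float64([[*g,.095]]),cv2.Rodrigues(s['R'])[0],s['t'],K(s),s['D'])[0]).ravel()
    roi=np.zeros_like(m); cv2.circle(roi,tuple(int(v) for v in p),22,255,-1)
    print(n,c,p.round(0)); 
    gx=cv2.cvtColor(s['frame'],cv2.COLOR_RGB2GRAY)
E
```

```text
17.0 [ 0.58611286 -0.18429884  0.28323085] [ 0.5  0.6 -0.3] 1.0011368471948963
top purple [310. 243.]
top green [283. 134.]
top yellow [240. 200.]
scene purple [358. 131.]
scene green [314. 226.]
scene yellow [397. 197.]
```

View pics/both.png

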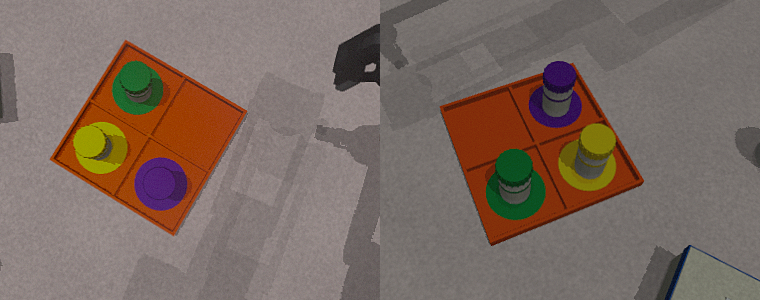

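Both views, combined:
- **Purple:** cap at top pixel (309,243), where (310,243) was predicted. It is upright on the purple disc.
- **Green:** cap at about (285,135), where (283,134) was predicted. It is upright on the green disc.
- **Yellow:** cap at about (240,200), unchanged.
- **Bare bay and gripper:** the bare bay is empty and the gripper is clear of everything.

I'm handing the job in.

```bash
python3 -c "
from rig import ctrl; print(ctrl.sign_off())"
```

```text
the job is handed in; nothing more can be done
None
```

The two pots are swapped and the job is handed in; signing off gave no verdict. I parked the green pot in the bare bay, put the purple pot in the purple bay, then put the green pot in the green bay. Each was gripped by the cap at 40 N, and the arm finished at about 17 s.

**Last checks:** the top and scene views show all three pots upright. The purple and green caps are about 1 to 3 pixels (2 to 5 mm) from where I expected them, against the 20 mm allowed. Yellow is at its starting pixel, the gripper is open and clear, and the wrist force is near zero. I read these final cap positions from the picture by eye and did not fit them again.

**Disagreements:**
- My first move call was refused because its rows left out some keys, and nothing moved.
- The top and scene cameras disagreed by about 2 mm.
- The wrist view put the green disc's centre about 3 mm from my tray-corner estimate. I aimed between the two.
- Closing on a cap pushed up on the wrist with 6 to 7 N each time, well below the limits.

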